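Light check on a colony counter

ROBOT

A 6-joint arm with a two-finger parallel gripper is mounted at the origin on the work surface. World frame = base frame: x ahead of the robot, y to its left, z up, the work surface at z = 0. Lengths are in m, angles in rad, forces in N, time in s.
With the tool pointing down it reaches from about 0.375 to 0.925 m from the base axis. Payload 5.7 kg.
Tool frame: the origin (TCP) lies midway between the tips of the shut fingers; the grasp point (between the pads) lies 19 mm behind it; z points along the fingers, y is the line along which they close (so a half turn about z gives the same grasp; the last joint's range is limited). The gripper opens to 88 mm and grips with 3 to 60 N. Pads are 20 mm wide; open, the fingers measure 115 mm over their backs; the gripper's body (75 mm by 178 mm) begins 61 mm behind the grasp point.
Start: joints at [-0.115, 0.359, 1.51, -0, 1.272, -0.115], TCP at [0.6, -0, 0.223] pointing down, gripper open.
Joint ranges: [-2.97, 2.97], [-1.01, 2.36], [0.21, 2.38], [-0.96, 4.11], [0.2, 2.71], [-2.98, 2.98]. Speed limits (rad/s): [2.39, 2.39, 3.14, 3.14, 3.14, 3.14].

INTERFACE

Orientations are given as a unit quaternion [x, y, z, w].
In Python, from bench import move_ptp, servo_line, goto_joints, move_gripper, sleep, inverse_kinematics, capture, PlanningError, close_job, spot_in, silhouettes, current_clock, current_joint_pos, current_qvel, current_joint_torque, current_position, current_orientation, current_force, current_torque, current_finger_gap, current_grip_force gives the robot as it stands. Calls block until the motion is done:
- move_ptp(position, orientation): joint-space move of the TCP to a pose.
- servo_line(position, orientation=None, rate=0.15, contact_N=None): straight line of the TCP; orientation=None keeps the orientation; rate is the mean speed in m/s. With contact_N (N) it stops when the force on the tool has changed by that much, and returns True; else False.
- goto_joints(angles): joint-space move.
- move_gripper(opening): finger opening in m; the grip force is fixed at half the most; returns when the fingers have stopped.
- sleep(seconds).
- inverse_kinematics(position, orientation): joint angles nearest the present ones, or None.
- capture(name): name is "scene" or "side" or "wrist"; returns a dict with "image" (384x512x3 uint8, blue, green, red), "range_z" (384x512 float32, m along the optical axis (not along the pixel's ray), 0 where there is no reading), "intrinsics" (3x3 intrinsics, pixels), "k1" (the pictures are not rectified: a ray, as slopes to the right and down, at radius r is drawn at 1 + k1 r^2 times it, then the intrinsics apply), "R" (3x3) and "t" (3): a world point X has camera coordinates R X + t. Camera axes: x right, y down, z forward; pixel columns grow to the right and rows downward; lengths in m; the calibration is good to about 2 mm. A picture is of the moment at which its call begins.
A pose or a line that the arm cannot do raises PlanningError and nothing moves.
- close_job(): hands the job in; it is judged then, once.
Trained networks look in the newest picture that a camera, given by its name, has taken for a name from the list of things; names that differ only in an ending like _2 or _b are one class to them, and where a whole thing is asked for, a point or a joint stands for the part that bears it (a point fixed in the world has none). Each returns a list of dicts, best first, with "conf" (0 to 1); they miss things now and then, are a little off and sometimes report something else, mostly with a low value. They report only what shows in the picture. A call takes as long as a camera call. They do not tell look-alikes from the thing itself.
- spot_in(camera, query): "xy" ([column, row] in pixels, amid what is visible of it).
- silhouettes(camera, query): "region" (384x512 bool, what is visible of it) and "xy" ([column, row] in pixels, amid what is visible of it).
Readings, each from a call of its own:
- current_clock(): time.
- current_joint_pos(): joint angles.
- current_qvel(): joint speeds.
- current_joint_torque(): joint torques, N m.
- current_position(): TCP position.
- current_orientation(): TCP orientation.
- current_force(): force on the tool from outside, world axes, zero at the start.
- current_torque(): the same for the moment, N m.
- current_finger_gap(): finger opening in m.
- current_grip_force(): force on a finger pad.
Only numpy, scipy, OpenCV 4.12 (cv2) and the standard library are available. Lean on these libraries where they do the work, as an engineer would, in place of code of your own. Each camera call takes 0.05 s, during which the arm holds its last target. There are 200 camera calls.

TASK

Check the lamp of the colony counter: first push its plate carriage to the left (its upright tab is there to push on) until it is fully against its stop. Then take the light-meter probe out of its stand and hold its sprung tip inside the black ring on the carriage's glass, the probe square to the sloping glass and pressed gently, so that the tip is about half-way in and not bottomed. Finish while holding it there in the gripper, with only the tip touching the counter, and leave the other things on the bench alone.

Things in the scene. Friction and masses are not known exactly. Their poses are not given: they have to be found in the camera images.
- counter: Colony counter, a white light desk fixed to the bench, 200 mm deep (x), 290 mm wide (y). Its top slopes at 20 degrees, low edge towards the robot (its -x), 40 mm high there and 110 mm at the back. Origin under its centre, on the bench; x to the high edge, y to its left, level, along the carriage's travel; z up.
- carriage (a joint): Travel in m of the grey plate carriage (154 mm up the slope, 170 mm wide, 14 mm thick) that slides level across the sloping top along the counter's +y, to the left seen from the robot. 0 = at the right; it runs 84 mm in all and there meets a stop that is felt. About 2 N moves it slowly and it stays where it is left.
- tab (a point): Middle of the top edge of the upright aluminium push tab at the carriage's right (-y) end. The tab is 45 mm wide (point x), 8 mm thick (point y), and stands 40 mm proud of the carriage's top (measured along point z); beyond it to the right is the counter's bare sloping top, 54 mm below this point along point z. Axes of this point: x up the slope, y the travel direction (level), z square to the slope.
- target (a point): Centre of the black ring (21 mm outside, 16 mm inside diameter) printed on the carriage's square white glass, on the glass surface; the ring is on the lower, left part of the glass, the other mark, a black cross at the upper right, is not used. Axes of this point: x up the slope, y the travel direction (level), z square to the glass, outwards (20 degrees from vertical, leaning to the robot). It moves with the carriage.
- probe: Light-meter probe, 90 g (may vary a little), 135 mm long, standing upright, tip down, loose in the stand. z runs along it from tip to handle end. Origin at the underside of its black collar (38 mm across, 8 mm thick), which rests on the stand's top. Above the collar: a grey square handle 26 x 26 mm, sides along x and y, from z = 8 to z = 75 mm; below: a steel barrel 18 mm across down to z = -42 mm, then the sprung tip.
- probe_tip (a point): Very end of the probe's domed sprung tip (8 mm across), on the probe's axis, 60 mm below the collar's underside when out. Its axes are the probe's.
- plunger (a joint): How far in m the sprung tip is pressed into the barrel: 0 = out, 0.014 = bottomed; 0.4 N per mm, so half-way is 7 mm and about 3 N.
- stand: Probe stand fixed to the bench: dark base plate 85 x 85 mm, two aluminium side walls and a top plate 70 x 70 mm at 76 mm height with a 22 mm through hole in its middle. Origin under its centre, on the bench.
- dishes: Bystander, leave alone: three stacked clear Petri dishes, 93 mm across, 48 mm high. Origin at the centre of its underside.
- wash_bottle: Bystander, leave alone: white wash bottle, 68 mm across, 215 mm high with its bent spout. Origin at the centre of its underside.
- beaker: Bystander, leave alone: glass beaker, 68 mm across, 85 mm high. Origin at the centre of its underside.
- flask: Bystander, leave alone: conical glass flask, 82 mm across the foot, 128 mm high. Origin at the centre of its underside.
- tube_rack: Bystander, leave alone: blue rack 70 x 130 mm with capped sample tubes, 94 mm high. Origin at the centre of its underside.
- marker_pen: Bystander, leave alone: marker pen lying on the bench, 125 mm long. Origin at the centre of its underside.
There are look-alikes about, which are no part of the job. There is more than one size of the probe; the job needs the smaller. Leave any red look-alike of the stand alone.

How it is judged:
On the way, in this order (a step that is already met when the one before it is completed fails the run):
1. the carriage is fully left against its stop (value of joint carriage above 0.081 m), for 0.2 s.
2. the probe, held in the gripper, presses gently and squarely inside the ring (distance between probe_tip and target below 0.009 m and angle between the z axis of probe and the z axis of target, either way round below 0.15 rad and value of joint plunger between 0.0025 and 0.012 m and contact force between probe and counter above 0.6 N and contact force between probe and the fingers above 1 N and value of joint carriage above 0.081 m), for 0.3 s.
At the end, for the whole second after the job is handed in: Carriage within 3 mm of its stop; probe held still in the gripper, tip within 9 mm of the ring centre, axis within 0.15 rad of square to the glass, tip pressed in 2.5 to 12 mm against the glass (over 0.6 N); gripper and arm clear of the counter, probe clear of its stand (all of step 2 and contact force between probe and stand below 0.1 N and contact force between each of the arm, the fingers and counter below 0.3 N and linear speed of probe below 0.02 m/s); the arm keeps its last pose, push and grip.
It fails at once if the probe is jammed against the counter with more than 15 N (contact force between probe and counter above 15 N).
It fails at once if a bystander is moved more than 30 mm (distance of any of dishes, wash_bottle, beaker, flask, tube_rack, marker_pen from where it was at the start of the episode above 0.03 m).
It fails at once if a bystander is tipped over (angle between any of dishes, wash_bottle, beaker, flask, tube_rack, marker_pen's own z axis and vertical above 0.5 rad).
It also fails if it takes over 58 s, if anything falls off the work surface, if the arm or the gripper's body presses on something with over 40 N, if the wrist force passes 120 N, or if a joint passes its speed limit or range.

## Working session

There is one attempt and no reset: what is moved stays moved. The work goes in short steps, each a Python script; the robot and the scene stay as the last script left them, time stands still between calls to the robot, and variables do not carry over. Pictures are saved under pics/ and viewed, at most 10 in all, crops included, and the job is handed in when it is done.

```bash
mkdir -p pics; ls; cat > h.py <<'E'
import numpy as np, cv2
from bench import *
from scipy.spatial.transform import Rotation as Ro
def cloud(c):
    K=c["intrinsics"];h,w=c["range_z"].shape
    u,v=np.meshgrid(np.arange(w),np.arange(h))
    p=np.stack([u,v],-1).reshape(-1,1,2).astype(np.float64)
    n=cv2.undistortPoints(p,np.array(K,float),np.array([c["k1"],0,0,0,0.])).reshape(h,w,2)
    z=c["range_z"]
    X=np.dstack([n*z[...,None],z]).astype(float)
    W=(X-np.array(c["t"]))@np.array(c["R"]); W[z==0]=np.nan
    return W
def quat(xa,ya,za): return Ro.from_matrix(np.stack([xa,ya,za],1)).as_quat()
E
cat > a.py <<'E'
from h import *
ims=[]
for n in ["scene","side"]:
    c=capture(n); np.savez("/tmp/"+n,**{k:np.array(v) for k,v in c.items()}); W=cloud(c); ims.append(c["image"])
    cv2.imwrite(f"pics/{n}0.png",c["image"])
    print(n,"campos",-np.array(c["R"]).T@np.array(c["t"]))
    for q in ["tab","target","probe","stand","dishes","wash_bottle","beaker","flask","tube_rack","marker_pen","counter"]:
        for d in spot_in(n,q)[:3]:
            x,y=np.round(d["xy"]).astype(int)
            print(q,round(d["conf"],2),x,y,np.round(W[y,x],3))
print(current_clock())
E
python3 a.py
```

```text
pics
scene campos [ 1.17676798 -0.15537023  0.96728038]
tab 0.96 258 220 [0.602 0.001 0.092]
target 0.76 262 219 [0.602 0.013 0.093]
probe 0.82 157 211 [ 0.523 -0.27   0.118]
probe 0.78 143 179 [ 0.401 -0.3    0.125]
probe 0.46 260 219 [0.601 0.007 0.093]
stand 0.95 116 171 [ 0.298 -0.393  0.074]
stand 0.55 163 226 [ 0.547 -0.263  0.075]
stand 0.4 162 282 [ 0.751 -0.274  0.136]
dishes 0.68 242 178 [ 0.404 -0.001  0.049]
wash_bottle 0.72 163 282 [ 0.751 -0.272  0.136]
beaker 0.85 104 252 [ 0.558 -0.449  0.019]
flask 0.71 366 168 [0.475 0.393 0.07 ]
tube_rack 0.65 404 230 [0.715 0.411 0.056]
marker_pen 0.6 202 183 [ 0.365 -0.128  0.015]
marker_pen 0.49 101 255 [ 0.564 -0.459  0.016]
counter 0.58 266 230 [0.65  0.011 0.11 ]
side campos [0.27148074 0.66850818 0.84242084]
tab 0.56 227 188 [0.595 0.017 0.092]
target 0.64 231 190 [0.582 0.019 0.09 ]
probe 0.83 324 134 [ 0.384 -0.291  0.124]
probe 0.79 287 132 [ 0.501 -0.263  0.12 ]
stand 0.95 282 148 [ 0.506 -0.233  0.073]
stand 0.89 360 144 [ 0.266 -0.346  0.075]
stand 0.52 230 188 [0.588 0.013 0.09 ]
dishes 0.9 290 226 [0.391 0.054 0.05 ]
dishes 0.24 226 133 [ 0.715 -0.246  0.069]
wash_bottle 0.77 224 132 [ 0.72  -0.241  0.075]
beaker 0.6 277 116 [ 0.582 -0.412  0.066]
flask 0.68 218 342 [0.442 0.42  0.068]
tube_rack 0.68 120 318 [0.666 0.449 0.071]
tube_rack 0.51 224 133 [ 0.722 -0.245  0.068]
marker_pen 0.5 308 189 [ 0.387 -0.148  0.003]
counter 0.58 223 206 [0.578 0.084 0.091]
counter 0.39 284 129 [ 0.511 -0.259  0.132]
1.2
```

```bash
python3 -c "
import cv2
for n in ['scene','side']:
    i=cv2.imread(f'pics/{n}0.png')
    i=i[130:310,80:440] if n=='scene' else i[90:290,90:410]
    cv2.imwrite(f'pics/{n}1.png',cv2.resize(i,None,fx=2.2,fy=2.2,interpolation=2))
"
```

```text
(no output)
```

View pics/scene1.png

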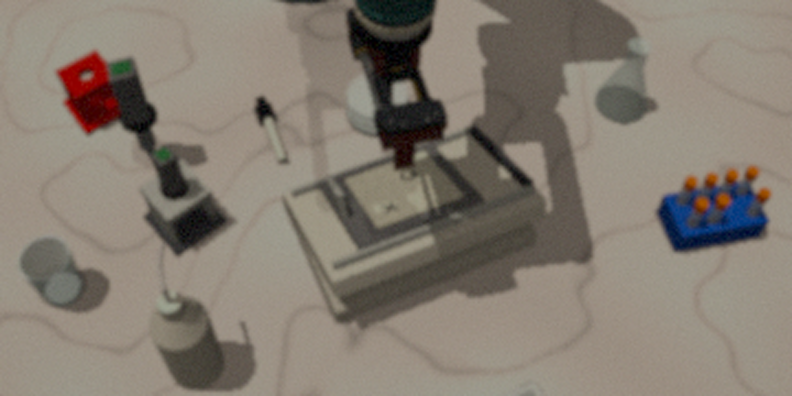

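View pics/side1.png

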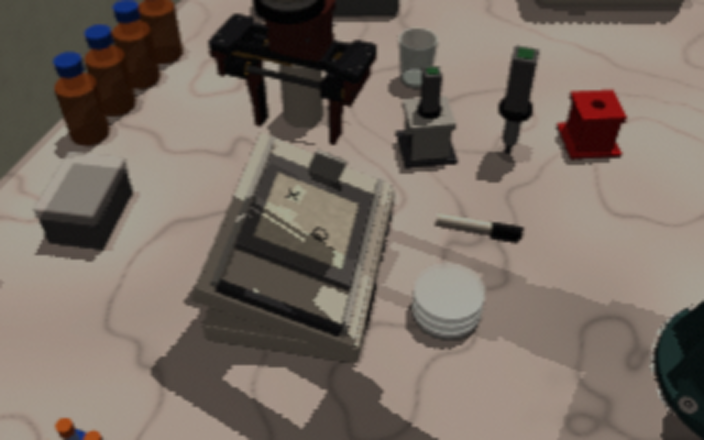

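The side crop shows the ring at full-frame pixel (235,196), the cross at (223,178) and the tab top at (239,163). The small probe is in the grey stand, with its handle near (286,128). The larger probe stands loose near (324,134), and the red stand is behind it.

```bash
cat > b.py <<'E'
from h import *
class D(dict): pass
def ld(n):
    z=np.load(f"/tmp/{n}.npz"); return {k:(z[k] if z[k].ndim else float(z[k])) for k in z.files}
c=ld("side");W=cloud(c)
for nm,(x,y) in dict(ring=(235,196),cross=(223,178),tab=(239,163),handle=(286,124)).items():
    print(nm,np.round(W[y-3:y+4,x-3:x+4].reshape(-1,3)[::6],3).tolist() if nm in("tab","handle") else np.round(np.nanmedian(W[y-2:y+3,x-2:x+3].reshape(-1,3),0),4))
# plane fit of glass area
P=W[172:205,215:245].reshape(-1,3);P=P[~np.isnan(P[:,0])]
for _ in range(6):
    m=P.mean(0);n=np.linalg.svd(P-m)[2][2];n*=np.sign(n[2]);r=(P-m)@n;P=P[abs(r)<max(.002,2*r.std())]
print("plane n",n,"tilt",np.degrees(np.arccos(n[2])),"yaw of -n",np.degrees(np.arctan2(-n[1],-n[0])),"m",m,len(P),r.std())
for nm in["scene","side"]:
    c=ld(nm);W=cloud(c);w=W.reshape(-1,3)
    near=(abs(w[:,0]-.51)<.09)&(abs(w[:,1]+.262)<.09)
    t=w[near&(w[:,2]>.069)&(w[:,2]<.08)]
    print(nm,"topplate",len(t),cv2.minAreaRect((t[:,:2]*1000).astype(np.float32)))
    for lo,hi in((.092,.105),(.105,.12),(.12,.135),(.143,.149),(.149,.16)):
        s=w[near&(w[:,2]>lo)&(w[:,2]<hi)]
        if len(s)>3: print(lo,len(s),np.round(s.mean(0),4),cv2.minAreaRect((s[:,:2]*1000).astype(np.float32)))
E
python3 b.py
```

```text
ring [0.5645 0.0316 0.0842]
cross [ 0.6191 -0.0074  0.1007]
tab [[0.6, -0.065, 0.13], [0.64, -0.206, 0.0], [0.585, -0.069, 0.128], [0.588, -0.068, 0.123], [0.592, -0.068, 0.118], [0.593, -0.064, 0.117], [0.596, -0.063, 0.113], [0.601, -0.066, 0.105], [0.583, -0.068, 0.108]]
handle [[0.52, -0.27, 0.154], [0.502, -0.281, 0.151], [0.504, -0.274, 0.151], [0.505, -0.267, 0.152], [0.506, -0.259, 0.153], [0.508, -0.256, 0.15], [0.511, -0.256, 0.146], [0.515, -0.257, 0.14], [0.497, -0.266, 0.139]]
plane n [-0.33591106 -0.06497975  0.93964961] tilt 20.007203531233237 yaw of -n 10.94826035380993 m [0.58848874 0.01395609 0.09103882] 870 0.0011128844312173068
scene topplate 350 ((510.205810546875, -269.9600830078125), (74.59734344482422, 72.0255126953125), 29.21714210510254)
0.092 34 [ 0.5193 -0.2684  0.099 ] ((518.98828125, -271.3529052734375), (34.47013854980469, 14.676314353942871), 77.475341796875)
0.105 38 [ 0.5196 -0.2683  0.113 ] ((518.30322265625, -271.70428466796875), (34.04552459716797, 16.194042205810547), 77.77381896972656)
0.12 39 [ 0.5189 -0.2682  0.1275] ((518.1259765625, -272.265
[... 452 characters left out ...]
182220459)
0.092 26 [ 0.5071 -0.2606  0.0984] ((506.5973815917969, -260.8479919433594), (27.122207641601562, 12.353623390197754), 12.436638832092285)
0.105 35 [ 0.5072 -0.2604  0.1128] ((508.6707458496094, -265.2083740234375), (24.219932556152344, 19.555580139160156), 30.013912200927734)
0.12 35 [ 0.5089 -0.2608  0.128 ] ((514.1028442382812, -262.4479064941406), (17.96092414855957, 34.00673294067383), 70.29652404785156)
0.143 11 [ 0.5062 -0.2603  0.1463] ((506.3518371582031, -259.8902893066406), (26.04673957824707, 7.029327869415283), 9.935613632202148)
0.149 45 [ 0.51   -0.2679  0.1519] ((509.47357177734375, -268.53216552734375), (24.555150985717773, 31.045764923095703), 28.773212432861328)
```

```bash
cat > frame.py <<'E'
from h import *
a=np.radians(11.);t=np.radians(20.)
U=np.array([-np.sin(a),np.cos(a),0]);N=np.array([-np.sin(t)*np.cos(a),-np.sin(t)*np.sin(a),np.cos(t)]);S=np.cross(U,N)
G=np.array([0.58848874,0.01395609,0.09103882]) # on glass
E
cat > c.py <<'E'
from frame import *
for nm in["scene","side"]:
    z=np.load(f"/tmp/{nm}.npz");c={k:(z[k] if z[k].ndim else float(z[k])) for k in z.files}
    w=cloud(c).reshape(-1,3);w=w[~np.isnan(w[:,0])];q=np.stack([(w-G)@S,(w-G)@U,(w-G)@N],1)
    m=(q[:,2]>.015)&(q[:,2]<.05)&(abs(q[:,0])<.06)&(q[:,1]<-.05)&(q[:,1]>-.13)
    p=q[m];print(nm,m.sum(),np.percentile(p,[2,50,98],axis=0).round(4).tolist())
    b=w[(abs(w[:,0]-.39)<.06)&(abs(w[:,1]+.3)<.05)&(w[:,2]>.06)];print("big",b.max(0),b.min(0))
    for s in (0,):
        # glass/right bare surface bounds
        print([ (round(y,3),round(np.median(q[(abs(q[:,0])<.03)&(abs(q[:,1]-y)<.004),2]),4) if ((abs(q[:,0])<.03)&(abs(q[:,1]-y)<.004)).any() else None) for y in np.arange(-.14,.2,.015)])
ring=np.array([0.5645,.0316,.0842])-G;print("ring sun",ring@S,ring@U,ring@N)
tab=G-0.078*U+.04*N
for name,ya in(("S",S),("-S",-S),("U",U),("-U",-U)):
    q=inverse_kinematics(tab-.03*U-.02*N,quat(np.cross(ya,-N),ya,-N));print(name,None if q is None else np.round(q,2))
E
python3 c.py
```

```text
scene 67 [[-0.0259, -0.0873, 0.0159], [0.0051, -0.0852, 0.0327], [0.021, -0.079, 0.0388]]
big [ 0.41152972 -0.28226555  0.19289406] [ 0.36074661 -0.33490232  0.06013128]
[(np.float64(-0.14), np.float64(-0.0974)), (np.float64(-0.125), np.float64(-0.0162)), (np.float64(-0.11), np.float64(-0.016)), (np.float64(-0.095), np.float64(-0.0164)), (np.float64(-0.08), np.float64(0.0264)), (np.float64(-0.065), np.float64(-0.0023)), (np.float64(-0.05), np.float64(-0.001)), (np.float64(-0.035), np.float64(0.1131)), (np.float64(-0.02), np.float64(-0.001)), (np.float64(-0.005), np.float64(-0.0013)), (np.float64(0.01), np.float64(-0.0011)), (np.float64(0.025), np.float64(-0.0009)), (np.float64(0.04), np.float64(-0.0013)), (np.float64(0.055), np.float64(-0.0016)), (np.float64(0.07), np.float64(-0.0033)), (np.float64(0.085), np.float64(-0.0043)), (np.float64(0.1), np.float64(-0.0171)), (np.float64(0.115), np.float64(-0.0173)), (np.float64(0.13), np.float64(-0.0174)), (np.float64(0.145), np.float64(-0.0071)), (np.float64(0.16), None), (np.float64(0.175), None), (np.float64(0.19), None)]
side 111 [[-0.02
[... 612 characters left out ...]
64(0.0019)), (np.float64(0.04), np.float64(0.0003)), (np.float64(0.055), np.float64(-0.0002)), (np.float64(0.07), np.float64(-0.001)), (np.float64(0.085), np.float64(-0.0069)), (np.float64(0.1), np.float64(0.5589)), (np.float64(0.115), np.float64(-0.0163)), (np.float64(0.13), np.float64(-0.0157)), (np.float64(0.145), np.float64(-0.0031)), (np.float64(0.16), np.float64(-0.0646)), (np.float64(0.175), np.float64(-0.0947)), (np.float64(0.19), np.float64(-0.0954))]
ring sun -0.021303310445775766 0.021897009058053203 0.0004760506596309158
S [-0.39  0.38  1.9   0.34  0.6  -0.83]
-S [-0.39  0.38  1.9   0.34  0.6   2.31]
U [-0.39  0.38  1.9   0.34  0.6  -2.4 ]
-U [-0.39  0.38  1.9   0.34  0.6   0.74]
```

```bash
cat > d.py <<'E'
from frame import *
move_gripper(0.0)
o=quat(np.cross(S,-N),S,-N)
P=lambda s,u,n:G+s*S+u*U+n*N
move_ptp(P(0,-.125,.09),o)
servo_line(P(0,-.125,.016),None,.12)
print("pos",current_position(),current_force())
r=servo_line(P(0,-.125+.15,.016),None,.05,contact_N=9)
p=current_position()-G;print(r,p@S,p@U,p@N,current_force(),current_clock())
E
python3 d.py
```

```text
pos [ 0.60746468 -0.10946278  0.10640199] [ 0.10010674  0.06272653 -0.06996145]
True 0.0005114171456417652 -0.0384287875978329 0.016068621592133542 [-0.17316531 -4.71927914  1.96863587] 5.75
```

```bash
cat > e.py <<'E'
from frame import *
P=lambda s,u,n:G+s*S+u*U+n*N
p=current_position();r=servo_line(p+.012*U,None,.03,contact_N=18)
sleep(.3);p=current_position()-G;print(r,p@U,current_force())
q=current_position();servo_line(q-.02*U,None,.1);servo_line(current_position()+.11*N,None,.25)
yd=np.radians(120);
for sg in(1,-1):
    Y=sg*np.array([np.cos(yd),np.sin(yd),0]);Z=np.array([0,0,-1.])
    o=quat(np.cross(Y,Z),Y,Z);j=inverse_kinematics([.51,-.27,.25],o);print(sg,np.round(j,2))
c=capture("side");np.savez("/tmp/side2",**{k:np.array(v) for k,v in c.items()});W=cloud(c);cv2.imwrite("pics/s2.png",cv2.resize(c["image"][140:280,170:300],None,fx=4.5,fy=4,interpolation=2))
for k in ("target","tab"):
  for d in spot_in("side",k)[:2]:
    x,y=np.round(d["xy"]).astype(int);w=np.nanmedian(W[y-1:y+2,x-1:x+2].reshape(-1,3),0);g=w-G;print(k,d["conf"],d["xy"],w.round(4),g@S,g@U,g@N)
print(current_clock())
E
python3 e.py
```

```text
True -0.03857832311964974 [0.47115608 0.98176982 0.35350094]
1 [-0.61  0.3   1.52 -0.    1.31 -2.7 ]
-1 [-0.61  0.3   1.52 -0.    1.31  0.44]
target 0.59 [225.6, 201.1] [0.5782 0.0632 0.0907] -0.000768934181883806 0.05031385583148225 -8.81452093938806e-05
tab 0.58 [225.3, 200.8] [0.5811 0.0634 0.0913] 0.0021330694222389066 0.049999011910551776 -0.00047124024048606964
7.375
```

View pics/s2.png

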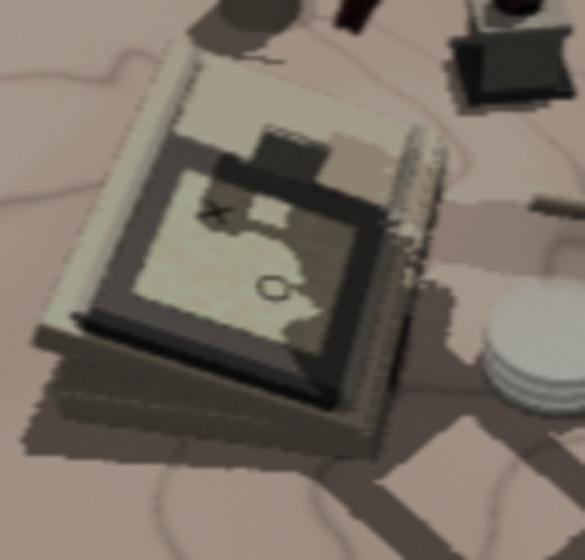

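The carriage now sits at the left end of the desk. The ring is at crop (274,288), which is full-frame (231,212).

```bash
cat > f.py <<'E'
from frame import *
z=np.load("/tmp/side2.npz");c={k:(z[k] if z[k].ndim else float(z[k])) for k in z.files};W=cloud(c)
w=np.nanmedian(W[210:215,229:234].reshape(-1,3),0);g=w-G;print("ring",w,g@S,g@U,g@N)
yd=np.radians(120);Y=-np.array([np.cos(yd),np.sin(yd),0]);Z=np.array([0,0,-1.]);o=quat(np.cross(Y,Z),Y,Z)
move_gripper(.075)
move_ptp([.51,-.27,.24],o)
c=capture("scene");W=cloud(c);p=[c["image"]]
cw=capture("wrist");cv2.imwrite("pics/w1.png",cw["image"])
wq=cloud(cw).reshape(-1,3);m=(abs(wq[:,0]-.51)<.04)&(abs(wq[:,1]+.27)<.04)&(wq[:,2]>.145)&(wq[:,2]<.157)
print("wrist top",m.sum(), cv2.minAreaRect((wq[m][:,:2]*1000).astype(np.float32)) if m.sum()>3 else None,wq[m].mean(0) if m.any() else 0)
c0=capture("scene");wq=cloud(c0).reshape(-1,3);q=(wq-G)@np.stack([S,U,N],1)
m=(abs(q[:,0])<.03)&(q[:,1]>-.06)&(q[:,1]<0)&(q[:,2]>.015)&(q[:,2]<.05);print("tab scene",m.sum(),np.percentile(q[m],[2,50,98],axis=0).round(4).tolist() if m.any() else 0)
np.savez("/tmp/scene2",**{k:np.array(v) for k,v in c0.items()})
for k in ["target"]:
  for d in spot_in("scene",k)[:2]:
    x,y=np.round(d["xy"]).astype(int);g=np.nanmedian(W[y-1:y+2,x-1:x+2].reshape(-1,3),0)-G;print(k,d["conf"],d["xy"],g@S,g@U,g@N)
cv2.imwrite("pics/sc2.png",cv2.resize(c0["image"][170:290,200:340],None,fx=4,fy=4,interpolation=2))
print(current_clock())
E
python3 f.py
```

```text
ring [0.55152203 0.08954553 0.08259625] -0.023433331532882885 0.08125422829919071 -0.00045536247051611447
wrist top 764 ((507.53790283203125, -270.81903076171875), (25.831340789794922, 25.933570861816406), 29.475828170776367) [ 0.50828277 -0.27021029  0.15118964]
tab scene 71 [[-0.0219, -0.0278, 0.0161], [0.006, -0.0259, 0.0316], [0.0212, -0.0196, 0.0388]]
target 0.61 [278.9, 213.8] 0.02143076007230105 0.045340297356519677 -0.000668152536774427
9.8167
```

View pics/sc2.png

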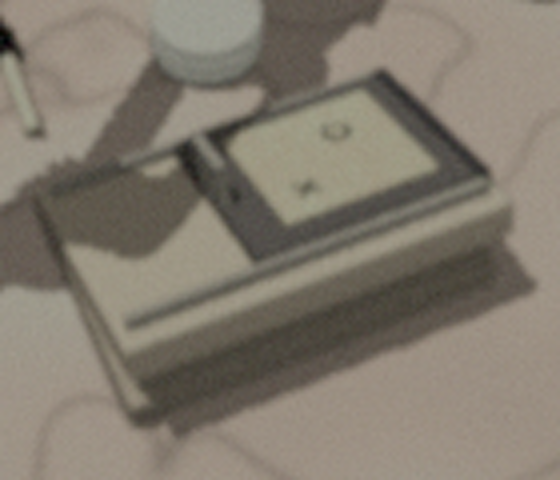

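View pics/w1.png

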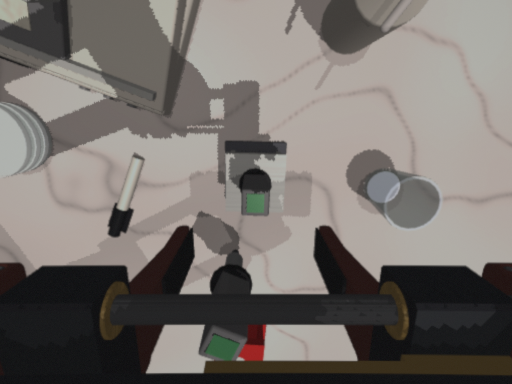

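The scene crop shows the ring at (337,130), full-frame (284,202). The wrist view shows the small probe's green-capped handle at (256,203), square to the fingers, with the big probe well behind them. I'll grasp it now.

```bash
cat > g.py <<'E'
from frame import *
z=np.load("/tmp/scene2.npz");c={k:(z[k] if z[k].ndim else float(z[k])) for k in z.files};W=cloud(c)
w=np.nanmedian(W[201:205,282:287].reshape(-1,3),0);g=w-G;print("ring scene",w,g@S,g@U,g@N)
servo_line([.5092,-.2704,.102],None,.12)
print("gap before",current_finger_gap());move_gripper(0.0)
print(current_finger_gap(),current_grip_force(),current_position(),current_force())
servo_line([.5092,-.2704,.26],None,.15)
print(current_finger_gap(),current_grip_force(),current_force())
R=w
for k in range(-180,180,15):
    b=np.radians(k);Y=np.cos(b)*S+np.sin(b)*U
    j=inverse_kinematics(R+.12*N,quat(np.cross(Y,-N),Y,-N))
    if j is not None and abs(j[5])<1: print(k,np.round(j,2))
print(current_clock())
E
python3 g.py
```

```text
ring scene [0.55384833 0.09128233 0.08263757] -0.020961937708734276 0.08251524457790249 -0.0013108978895986962
gap before 0.07492995488733392
0.025762674017656067 29.9207666516304 [ 0.50918964 -0.27038936  0.1019809 ] [ 0.68256071 -0.42016072  0.33329567]
0.02596309467334936 29.92049664258957 [ 0.29158202  1.11393743 -1.03012145]
-60 [-0.03  0.12  2.    0.12  0.69  0.75]
-45 [-0.03  0.12  2.    0.12  0.69  0.49]
-30 [-0.03  0.12  2.    0.12  0.69  0.23]
-15 [-0.03  0.12  2.    0.12  0.69 -0.03]
0 [-0.03  0.12  2.    0.12  0.69 -0.3 ]
15 [-0.03  0.12  2.    0.12  0.69 -0.56]
30 [-0.03  0.12  2.    0.12  0.69 -0.82]
13.125
```

```bash
cat >> frame.py <<'E'
RING=G-.0222*S+.0819*U-.0009*N
_b=np.radians(-15);_Y=np.cos(_b)*S+np.sin(_b)*U;OQ=quat(np.cross(_Y,-N),_Y,-N)
E
cat > i.py <<'E'
from frame import *
move_ptp(RING+.2*N,OQ);servo_line(RING+.098*N,None,.12);sleep(.2)
print(current_position()-RING-.098*N,current_force(),current_clock())
ims=[]
for n,(r,c_) in dict(side=(slice(110,250),slice(160,300)),scene=(slice(130,270),slice(210,350))).items():
    c=capture(n);W=cloud(c);q=(W-RING)@np.stack([S,U,N],1)
    m=(np.hypot(q[...,0],q[...,1])<.04)&(q[...,2]>.004)&(q[...,2]<.09)
    for lo in np.arange(.004,.09,.006):
        k=m&(q[...,2]>=lo)&(q[...,2]<lo+.006)
        if k.sum()>3: print(n,round(lo,3),k.sum(),q[k].mean(0).round(4),q[k].min(0).round(4),q[k].max(0).round(4))
    ims.append(cv2.resize(c["image"][r,c_],(400,400),interpolation=2))
cv2.imwrite("pics/hov.png",np.hstack(ims))
E
python3 i.py
```

```text
[ 3.26957533e-04 -1.62539719e-05  7.79099494e-04] [-0.08565935  0.12089688 -2.13578583] 15.6333
side 0.016 4 [0.0036 0.001  0.0191] [ 0.0012 -0.0018  0.0162] [0.0056 0.0025 0.0211]
side 0.034 11 [0.0038 0.0053 0.0369] [-0.0043  0.0019  0.0345] [0.0112 0.0087 0.0395]
side 0.04 12 [0.0034 0.0045 0.0432] [-0.0057 -0.0013  0.0401] [0.0108 0.0092 0.0456]
side 0.046 10 [0.0035 0.0044 0.0496] [-0.0056  0.0004  0.0464] [0.0098 0.0065 0.0519]
side 0.052 7 [0.003  0.0059 0.0555] [-0.0036  0.0004  0.0524] [0.0111 0.0084 0.0571]
side 0.058 6 [0.0053 0.007  0.061 ] [0.0003 0.0035 0.0596] [0.0092 0.0092 0.0623]
side 0.07 6 [0.0044 0.0143 0.0744] [-0.0077  0.0076  0.0733] [0.018  0.0178 0.0758]
side 0.076 47 [0.0042 0.0094 0.0792] [-0.0154 -0.0096  0.0763] [0.0215 0.017  0.0819]
side 0.082 21 [0.0058 0.0109 0.0848] [-0.0121  0.0072  0.082 ] [0.018  0.0151 0.0879]
side 0.088 5 [0.0076 0.0101 0.0886] [0.0002 0.0058 0.0881] [0.0178 0.0123 0.0893]
scene 0.022 4 [ 0.0036 -0.003   0.024 ] [-0.0003 -0.005   0.0226] [ 0.0058 -0.0012  0.0261]
scene 0.028 9 [ 0.0062 -0.0035  0.0321] [ 0.0002 -0.0107  0.0289] [0.011  0.0071 0.034 ]
scene 0.034 8 [ 0.0058 -0.0051  0.0366] [-0.0013 -0.0099  0.0354] [0.0098 0.0016 0.0384]
scene 0.04 13 [ 0.0072 -0.0044  0.0433] [ 0.0013 -0.0103  0.0407] [0.0126 0.0034 0.0459]
scene 0.046 8 [ 0.008  -0.0048  0.0493] [ 0.0034 -0.0105  0.048 ] [0.0119 0.0036 0.0503]
scene 0.052 11 [ 0.0064 -0.0038  0.0543] [-0.0021 -0.0105  0.0523] [0.0109 0.0057 0.0574]
scene 0.058 13 [ 0.0071 -0.0037  0.0603] [-0.0013 -0.0105  0.0581] [0.0111 0.0058 0.0633]
scene 0.07 14 [ 0.0133 -0.0049  0.0737] [ 0.0031 -0.0201  0.0711] [0.0195 0.0162 0.0749]
scene 0.076 44 [ 0.0106 -0.007   0.0789] [-0.011  -0.0198  0.076 ] [0.0222 0.0153 0.0818]
scene 0.082 17 [ 0.0098 -0.0054  0.085 ] [-0.0113 -0.016   0.0829] [0.0179 0.0074 0.0879]
scene 0.088 9 [ 0.0125 -0.0069  0.0889] [ 0.0086 -0.0157  0.088 ] [0.0153 0.0044 0.0897]
```

View pics/hov.png

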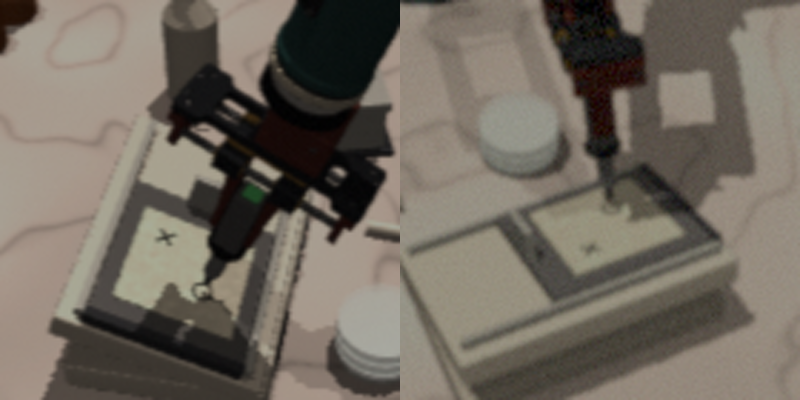

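The side and scene views both show the tip just above the ring. It's about 3 mm too far up the slope, so I'll correct that and press gently.

```bash
cat > k.py <<'E'
from frame import *
B=RING-.0028*S+.001*U
servo_line(B+.098*N,OQ,.05);sleep(.3);f0=np.array(current_force())
r=servo_line(B+.079*N,OQ,.015,contact_N=1.5)
p=(current_position()-RING)@N;print(r,p,(np.array(current_force())-f0)@N)
for n in (.082,.080,.079):
    if n<p: servo_line(B+n*N,OQ,.015)
    sleep(.4);print(n,(current_position()-RING)@N,(np.array(current_force())-f0)@N,np.array(current_force())-f0)
print(current_clock())
E
python3 k.py
```

```text
True 0.08131290947969971 2.5805911090769005
0.082 0.08126609954232905 3.313179690024909 [-0.29956835  0.28830921  3.43880421]
0.08 0.079937050164402 3.9380319883450463 [-2.94124504 -0.15411198  3.12920614]
0.079 0.0789746509347632 3.477987116855877 [-3.41007345 -0.19839404  2.46905683]
19.0
```

```bash
cat > l.py <<'E'
from frame import *
F=[]
for _ in range(10): sleep(.05);F.append(current_force())
F=np.array(F);print(F.mean(0),F.std(0),F.mean(0)@S,F.mean(0)@U,F.mean(0)@N,current_grip_force(),current_finger_gap())
ims=[]
for n,(r,c_) in dict(side=(slice(160,230),slice(190,260)),scene=(slice(160,230),slice(250,320))).items():
    c=capture(n);W=cloud(c);q=(W-RING)@np.stack([S,U,N],1)
    ims.append(cv2.resize(c["image"][r,c_],(400,400),interpolation=2))
    for lo,hi in((.002,.009),(.013,.05),(.052,.07)):
        k=(np.hypot(q[...,0],q[...,1])<.04)&(q[...,2]>=lo)&(q[...,2]<hi)
        if k.sum()>2: print(n,lo,k.sum(),q[k].mean(0).round(4),q[k].min(0).round(4),q[k].max(0).round(4))
cv2.imwrite("pics/fin.png",np.hstack(ims));print(current_clock())
E
python3 l.py
```

```text
[-2.18012448 -0.04372258  1.1786875 ] [0.55387028 0.67366952 0.28525198] -1.6157121483044332 0.37306808610021164 1.8424041622323424 29.921536445617676 0.025925649761964768
side 0.002 72 [0.0017 0.0017 0.0027] [-0.0341 -0.032   0.002 ] [0.0387 0.0383 0.0048]
side 0.013 40 [0.0004 0.0063 0.0277] [-0.0085  0.0007  0.0137] [0.0077 0.0099 0.0419]
side 0.052 76 [0.0014 0.0115 0.0616] [-0.0183 -0.0064  0.0539] [0.0181 0.0191 0.0693]
scene 0.002 8 [-0.0016 -0.0075  0.0035] [-0.0143 -0.0353  0.0021] [0.0249 0.0325 0.0057]
scene 0.013 58 [ 0.0035 -0.0031  0.0292] [-0.0055 -0.0102  0.0135] [0.0085 0.0081 0.0467]
scene 0.052 76 [ 0.0076 -0.0052  0.0605] [-0.0174 -0.0199  0.052 ] [0.0181 0.0172 0.0696]
19.6
```

View pics/fin.png

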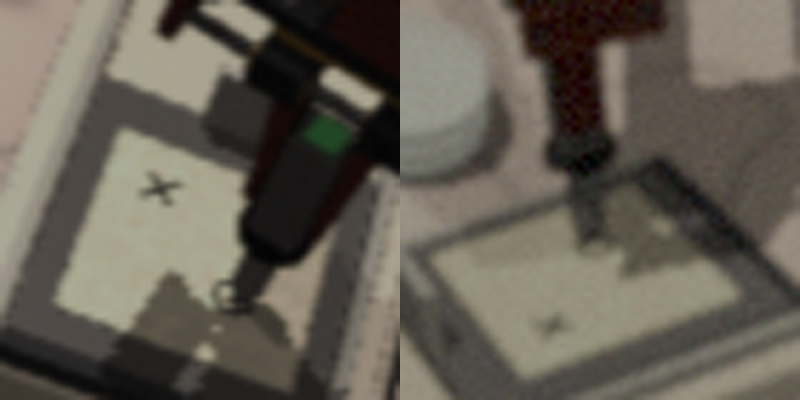

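The side and scene views agree with the ring measured at about (236,298) and (196,243) in the crops. The tip is within about 3 mm of the centre, and the push is about 3 N, so I'm handing in.

```bash
python3 -c "
from bench import *
print(close_job())"
```

```text
the job is handed in; nothing more can be done
None
```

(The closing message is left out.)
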